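Issue a purple dye tag

ROBOT

A 6-joint arm with a two-finger parallel gripper is mounted at the origin on the work surface. World frame = base frame: x ahead of the robot, y to its left, z up, the work surface at z = 0. Lengths are in m, angles in rad, forces in N, time in s.
With the tool pointing down it reaches from about 0.275 to 0.825 m from the base axis. Payload 5.2 kg.
Tool frame: the origin (TCP) lies midway between the tips of the shut fingers; the grasp point (between the pads) lies 19 mm behind it; x points along the fingers, y is the direction in which the jaws open and shut, and the axes are right-handed (so a half turn about x gives the same grasp; the last joint's range is limited). The gripper opens to 93 mm and grips with 3 to 60 N. Pads are 15 mm wide; open, the fingers measure 128 mm over their backs; the gripper's body (75 mm by 188 mm) begins 65 mm behind the grasp point.
Start: joints at [-1.355, 0.259, 1.535, -0, 1.348, -0.203], TCP at [0.224, -0.502, 0.219] pointing down, gripper open.
Joint ranges: [-3.14, 3.14], [-0.91, 2.08], [0.19, 2.58], [-1.22, 4.36], [0.22, 2.71], [-3.12, 3.12]. Speed limits (rad/s): [2.57, 2.57, 3.14, 3.14, 3.14, 3.14].

INTERFACE

Orientations are given as a 3x3 rotation matrix whose columns are the frame's x, y, z axes.
In Python, from rig import env, eyes gives the robot as it stands. The module is installed in compiled form; this text tells all that it offers.
- The arm moves only by the tool arm_command, never from a script. Its argument "rows" is one flat list of numbers, 7 for each row, row after row: the opening, from 0 (shut) to 1 (fully open), then the shift along the world's x, y, z in m, then the turn, a rotation vector about the world's x, y, z in rad. In form: [grip, x, y, z, rx, ry, rz, grip, x, y, z, rx, ry, rz, ...]. A call has 1 to 20 rows; each row shifts and turns the commanded pose from where the row before left it; what a row does not reach is not made up. A row lasts 1/12 s, in which the tool goes at most 41.7 mm and 7.16 degrees, less where a joint would pass 70% of its speed; a pose out of reach is approached as far as the arm can. A call with a gripper value outside its range is refused whole. The fingers move at their own pace and stop on an object; "squeeze" is the grip in N (left out, the last holds). Time passes only in rows, so rows that do not move let the fingers close. It gives the time, the measured TCP pose, the force and the opening at its end, in the units of the state.
- env.read_state(): the state, without advancing time (a new reading comes with each control period).
- eyes.camera(name): name is "scene" or "side" or "wrist"; returns the picture (384x512x3 uint8, blue, green, red); there is no depth.
- eyes.calibration(name): a dict with "mtx" (3x3 intrinsics, pixels), "rvec" (rotation vector, rad) and "tvec" (3), from world to camera coordinates, as OpenCV has them. Camera axes: x right, y down, z forward; pixel columns grow to the right and rows downward; lengths in m; the calibration is good to about 2 mm. A picture is of the moment at which its call begins: read the wrist's pose just before it. calibration takes no time and is no camera call; for the wrist camera it gives the pose at the moment of the call.
- env.job_done(): hands the job in, once; it reports no verdict.
The state is a dict: "time_s": time; "joint_pos": joint angles; "joint_vel": joint speeds; "effort": joint torques, N m; "position": TCP position; "tcp_rot": TCP orientation; "contact_force": force on the tool from outside, world axes, zero at the start; "torque": the same for the moment, N m; "gripper_width": opening from 0.0 (shut) to 1.0 (fully open).
Only numpy, scipy, OpenCV 4.12 (cv2) and the standard library are available. Lean on these libraries where they do the work, as an engineer would, in place of code of your own. Each camera call takes 0.05 s, during which the arm holds its last target. There are 200 camera calls.

TASK

Issue a tag for the purple dye batch: on the tag machine press the red key fully and let it up, then the blue key (not the yellow one, and never two at a time). Then swing the sprung advance lever all the way to its stop so that the tag drops into the tray, and release it so that it springs fully home. Do not touch the tag with the fingers and leave the jars and other things around the machine standing where they are.

Things in the scene. Friction and masses are not known exactly. Their poses are not given: they have to be found in the camera images.
- machine: Cream bench tag machine, fixed. Origin at table level; x to its back (front faces -x), y to its left, z up. Base x -100..100 mm, y -200..180. Right part (y -200..-30): grey panel sloping 26 degrees, z 35 at x -100 up to z 96 at x 26, three keys at y -165, -115, -65; flat top at z 96 behind. Left part: deck at z 100 with the lever; behind it (x 40..100, top z 88) the tag channel.
- lamp_bar (a point): Centre of the aluminium lamp bar above the keys: 22 mm deep (x), 150 mm long (machine y), 16 mm high, 193 mm above the table, on two 10 mm stays that run to the back. It blocks the way straight down to the keys: come from the front, tool tilted along the key's own axis, under the bar. Machine axes.
- lever_pivot (a point): Point on the lever's vertical axle, 40 mm above the deck (140 mm above the table), at the height of the knob point. Machine axes.
- lever_knob (a point): Point on the axis of the upright black knob at the free end of the steel advance lever: a post 20 mm across, top 18 mm above this point (158 mm above the table), the lever's bar (16 mm wide) 24 mm below it. 95 mm from the axle; moves with the lever. At rest the lever points to the machine's front, 33 degrees towards the keys' side.
- lever (a joint): Angle of the advance lever in rad: 0 at rest, growing clockwise seen from above (the knob goes to the machine's left, +y), 1.15 at the end stop. A spring always drives it back: about 2 N at the knob at first, 7 N at the stop.
- tag: Purple rigid plastic tag, 46 x 40 x 8 mm, origin at the centre of its underside. Starts in the channel, seen through the 28 mm slot between two steel rails above it; a full stroke of the lever pushes it off the left end into the tray.
- tray (a point): Centre of the tray's inner floor (85 x 80 mm inside), 12 mm above the table, at the machine's left end. Walls 60 mm high, the outer one 75 mm. Machine axes.
- red_key_top (a point): Red round push key, 24 mm across, in a 40 mm black collar on the sloped panel; the order of the three keys varies. This point is the centre of its top face, 22 mm above the panel, and moves with it; its z axis is the panel's outward normal (26 degrees from vertical, towards the machine's front); push along -z.
- red_key (a joint): Travel of the red key in m: 0 up, 0.006 fully down; a spring key, about 2 N to start and 5 N at the bottom, counts as pressed from 0.004.
- yellow_key_top (a point): Yellow round push key, 24 mm across, in a 40 mm black collar on the sloped panel; the order of the three keys varies. This point is the centre of its top face, 22 mm above the panel, and moves with it; its z axis is the panel's outward normal (26 degrees from vertical, towards the machine's front); push along -z.
- yellow_key (a joint): Travel of the yellow key in m: 0 up, 0.006 fully down; a spring key, about 2 N to start and 5 N at the bottom, counts as pressed from 0.004.
- blue_key_top (a point): Blue round push key, 24 mm across, in a 40 mm black collar on the sloped panel; the order of the three keys varies. This point is the centre of its top face, 22 mm above the panel, and moves with it; its z axis is the panel's outward normal (26 degrees from vertical, towards the machine's front); push along -z.
- blue_key (a joint): Travel of the blue key in m: 0 up, 0.006 fully down; a spring key, about 2 N to start and 5 N at the bottom, counts as pressed from 0.004.
- jar_small: Small amber jar, 42 mm across, 50 mm high, on the flat top behind the keys. Bystander; origin at the centre of its underside.
- brush: Dye brush lying in front of the machine along its y. Bystander; origin at the handle's underside.
- bottle_red: Red dye bottle, 68 mm across, 170 mm high, left of the tray. Bystander; origin at the centre of its underside.
- jar_plum: Purple jar, 66 mm across, 100 mm high, in front on the left. Bystander; origin at the centre of its underside.
- jar_brown: Brown jar, 64 mm across, 90 mm high, right of the machine. Bystander; origin at the centre of its underside.
- cup: White cup, 72 mm across, 85 mm high, behind the machine. Bystander; origin at the centre of its underside.
- green_box: Green open box, 110 x 110 x 90 mm, further right. Bystander; origin at the centre of its underside.
- spool: Wooden spool, 60 mm across, 42 mm high, in front on the left. Bystander; origin at the centre of its underside.
Mind the look-alikes: they are no part of the job. Leave any pink or turquoise look-alike of the tag alone.

How it is judged:
By the outcome, as a careful person would: the job done as asked, in the order asked, and still so for the second after the job is handed in, with the robot touching nothing.
It also fails if it takes over 51 s, if anything falls off the work surface, if the arm or the gripper's body presses on something with over 40 N, if the wrist force passes 120 N, or if a joint passes its speed limit or range.

## Working session

There is one attempt and no reset: what is moved stays moved. The work goes in short steps, Python scripts to look and compute and a tool call to move; the robot and the scene stay as the last step left them, time stands still between calls to the robot, and variables do not carry over. Pictures are saved under pics/ and viewed, about 8 in all and at most 12, crops included, and the job is handed in when it is done.

Besides the shell and the picture viewer there is one more tool, called as name(argument=value, ...), one argument or row to a line, values as JSON. arm_command: Moves the arm, as the interface text tells. Its arguments: {"type":"object","properties":{"rows":{"type":"array"},"squeeze":{"type":"number"}},"required":["rows"]}

```bash
mkdir -p pics; ls
python3 - <<'E'
from rig import env, eyes
import cv2, numpy as np
for n in ("scene","side"):
    im=eyes.camera(n); cv2.imwrite(f"pics/{n}0.png",im)
    cv2.imwrite(f"pics/{n}0x.png",cv2.resize(im,(800,600),interpolation=cv2.INTER_CUBIC))
    c=eyes.calibration(n); R=cv2.Rodrigues(c["rvec"])[0]
    print(n,c["mtx"][0],c["mtx"][1],"campos",-R.T@np.ravel(c["tvec"]))
s=env.read_state(); print(s["time_s"],s["position"],s["tcp_rot"],s["gripper_width"])
E
```

```text
pics
scene [403.42236318   0.         260.40838294] [  0.         403.42236318 193.77586333] campos [ 1.07793969 -0.42969351  0.99699059]
side [476.62070465   0.         253.54882551] [  0.         476.62070465 186.12606275] campos [ 0.37009153 -0.98278975  0.87288827]
0.1 [ 0.2235821  -0.50197881  0.2179184 ] [[-3.42122982e-04  4.06651464e-01 -9.13583313e-01]
 [ 1.56763027e-03 -9.13582026e-01 -4.06651478e-01]
 [-9.99998713e-01 -1.57128567e-03 -3.24921735e-04]] 0.9972850798275631
```

View pics/scene0x.png

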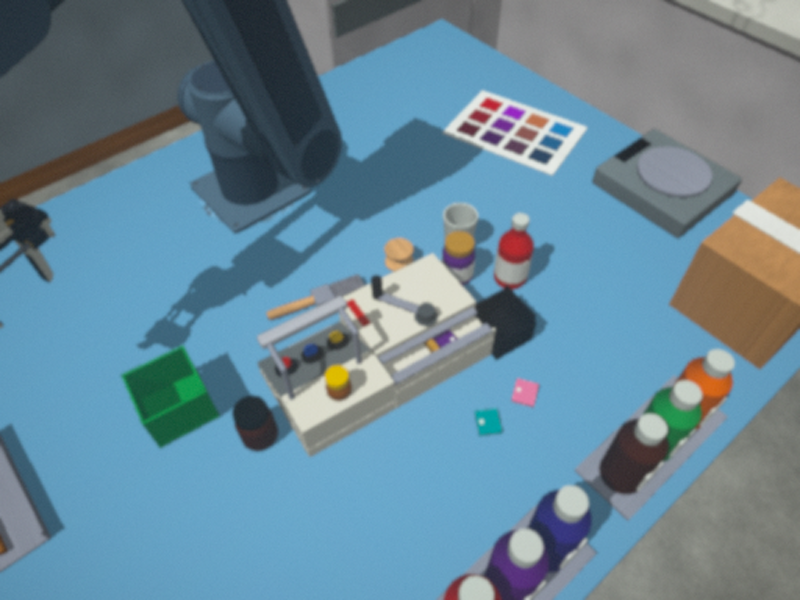

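View pics/side0x.png

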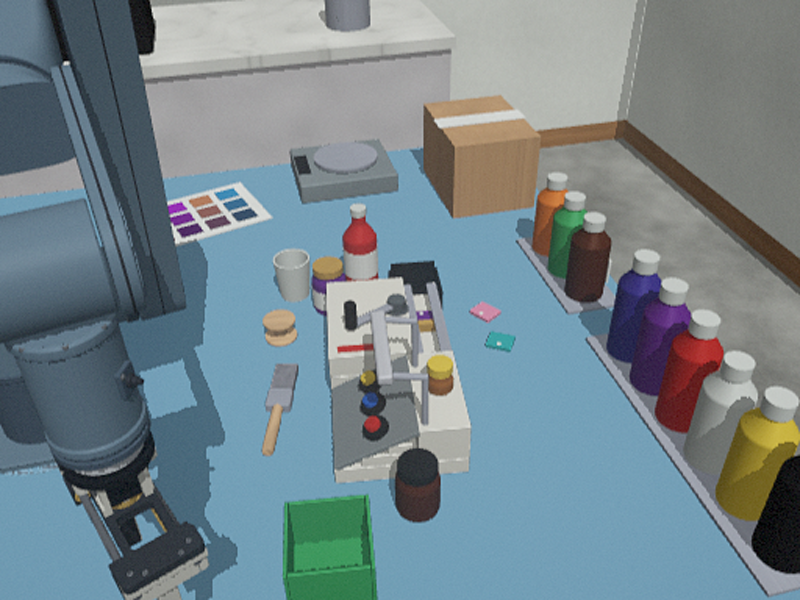

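The scene picture shows the machine at (270–500, 255–450), with the keys red (287,365), blue (311,352) and yellow (337,338). In the side picture they are red (374,427), blue (371,401) and yellow (368,379). I'll enlarge both to get precise pixels.

Run:
```python
import cv2
def crop(n,x0,y0,w,h,k):
    im=cv2.imread(f"pics/{n}0.png")[y0:y0+h,x0:x0+w]
    im=cv2.resize(im,None,fx=k,fy=k,interpolation=cv2.INTER_CUBIC)
    for i in range(0,w,20): cv2.putText(im,str(x0+i),(i*k,8),0,.3,(255,255,255)); cv2.line(im,(i*k,10),(i*k,16),(255,255,255))
    for j in range(0,h,20): cv2.putText(im,str(y0+j),(0,j*k+4),0,.3,(255,255,255)); cv2.line(im,(20,j*k),(26,j*k),(255,255,255))
    cv2.imwrite(f"pics/{n}0c.png",im)
crop("scene",160,155,190,140,4); crop("side",195,165,115,150,4)
```

```text
(no output)
```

View pics/scene0c.png

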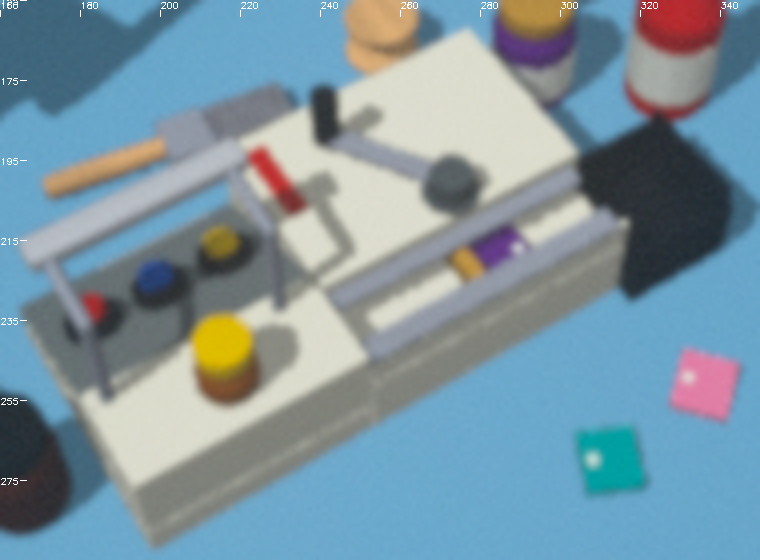

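View pics/side0c.png

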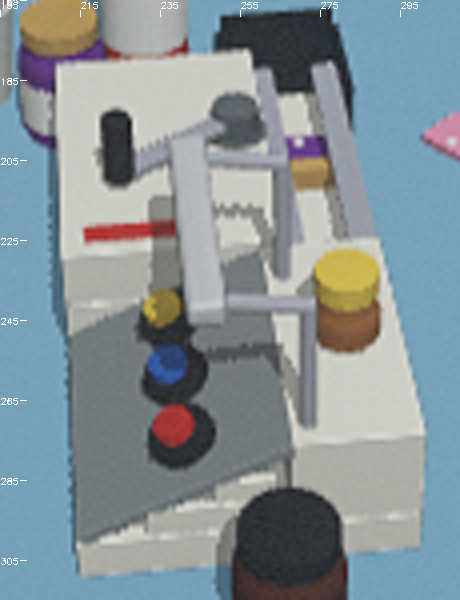

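```bash
cat > fit.py <<'E'
from rig import env, eyes
import cv2, numpy as np
from scipy.optimize import least_squares
C={n:eyes.calibration(n) for n in("scene","side")}
O={"scene":(160,155),"side":(195,165)}
t=np.radians(26)
def key(p,y): # p = slope foot x (panel point); top 22 mm out
    return np.array([p-.022*np.sin(t),y,.035+(p+.1)*np.tan(t)+.022*np.cos(t)])
def knob(px,py): return np.array([px-.095*np.cos(np.radians(33)),py-.095*np.sin(np.radians(33)),.140])
P=lambda q:np.array([np.cos(q[2])*1,0]) 
def world(q,m):
    c,s=np.cos(q[2]),np.sin(q[2]); m=np.atleast_2d(m)
    return np.c_[q[0]+c*m[:,0]-s*m[:,1],q[1]+s*m[:,0]+c*m[:,1],m[:,2]]
def proj(n,w): return cv2.projectPoints(np.float64(w),C[n]["rvec"],C[n]["tvec"],C[n]["mtx"],None)[0][:,0]
def pts(q):
    k=knob(q[4],q[5])
    return dict(br=[.1,-.2,.096],br0=[.1,-.2,0],fl=[-.1,.18,.1],fr=[-.1,-.2,.035],fr0=[-.1,-.2,0],fm=[-.1,-.03,.1],
      kt=[k[0],k[1],.158],red=key(q[3],-.165),blue=key(q[3],-.115),yel=key(q[3],-.065),
      barR=[q[6],q[7]-.075,.201],barL=[q[6],q[7]+.075,.201])
obs={"scene":dict(br=(133,488),br0=(153,548),fl=(468,28),fr=(22,308),kt=(323,92),blue=(156,272),yel=(221,238),red=(92,304),barR=(32,243),barL=(238,150)),
"side":dict(fr0=(80,575),fr=(80,543),br=(424,436),br0=(420,545),fl=(57,65),fm=(63,252),kt=(116,115),red=(174,424),blue=(167,364),yel=(161,306),barR=(206,303),barL=(188,135))}
def res(q):
    p=pts(q);r=[]
    for n in obs:
        for k,v in obs[n].items():
            r.append(proj(n,world(q,p[k]))[0]-((np.array(v)+.5)/4-.5+O[n]))
    return np.concatenate(r)
if __name__=="__main__":
    f=least_squares(res,[.55,-.3,0,-.04,-.0,.08,-.01,-.115],loss="soft_l1",x_scale=.01);q=f.x
    print(np.round(q,4)); r=res(q).reshape(-1,2);i=0
    for n in obs:
        for k in obs[n]: print(n,k,r[i].round(1));i+=1
    np.save("q.npy",q)
    for k,v in pts(q).items(): print(k,np.round(v,4),world(q,v)[0].round(4))
    print("pivot",world(q,[q[4],q[5],.14]).round(4))
E
python3 fit.py
```

```text
[ 0.5634 -0.0653 -0.1434 -0.0312  0.0182  0.0852 -0.0201 -0.1203]
scene br [0.1 0.4]
scene br0 [0.3 1.7]
scene fl [0.9 0.1]
scene fr [-0.7 -0.1]
scene kt [0.5 0.4]
scene blue [-0.1 -0.4]
scene yel [-0.  -0.1]
scene red [-1.   0.1]
scene barR [-1.5  2. ]
scene barL [ 2.2 -1.4]
side fr0 [-0.1  1.2]
side fr [-1.1 -1. ]
side br [ 1.1 -0.4]
side br0 [0.5 1.3]
side fl [-0.2 -0.3]
side fm [-0.3  1.2]
side kt [-0.4  0.4]
side red [-0.6 -1.1]
side blue [-0.2 -1.4]
side yel [ 0.  -1.2]
side barR [0.2 0.4]
side barL [-0.4 -0.7]
br [ 0.1   -0.2    0.096] [ 0.6338 -0.2776  0.096 ]
br0 [ 0.1 -0.2  0. ] [ 0.6338 -0.2776  0.    ]
fl [-0.1   0.18  0.1 ] [0.4901 0.1271 0.1   ]
fr [-0.1   -0.2    0.035] [ 0.4358 -0.249   0.035 ]
fr0 [-0.1 -0.2  0. ] [ 0.4358 -0.249   0.    ]
fm [-0.1  -0.03  0.1 ] [ 0.4601 -0.0807  0.1   ]
kt [-0.0615  0.0334  0.158 ] [ 0.5073 -0.0235  0.158 ]
red [-0.0409 -0.165   0.0883] [ 0.4993 -0.2228  0.0883]
blue [-0.0409 -0.115   0.0883] [ 0.5065 -0.1733  0.0883]
yel [-0.0409 -0.065   0.0883] [ 0.5136 -0.1238  0.0883]
barR [-0.0201 -0.1953  0.201 ] [ 0.5155 -0.2557  0.201 ]
barL [-0.0201 -0.0453  0.201 ] [ 0.537  -0.1073  0.201 ]
pivot [[0.5936 0.0163 0.14  ]]
```

Run:
```python
from fit import *
q=np.load("q.npy")
for k in ("red","blue","yel","kt"):
    Ps=[C[n]["mtx"]@np.c_[cv2.Rodrigues(C[n]["rvec"])[0],np.ravel(C[n]["tvec"])] for n in obs]
    u=[((np.array(obs[n][k])+.5)/4-.5+O[n]).reshape(2,1) for n in obs]
    X=cv2.triangulatePoints(Ps[0],Ps[1],u[0],u[1]).ravel(); print(k,(X[:3]/X[3]).round(4), world(q,pts(q)[k])[0].round(4))
for a in (0,.3,.6,.9,1.15):
    b=np.radians(33)-a; print("knob",a,world(q,[q[4]-.095*np.cos(b),q[5]-.095*np.sin(b),.14]).round(4))
w=eyes.calibration("wrist");s=env.read_state();R=cv2.Rodrigues(w["rvec"])[0]
print("cam in tool",np.array(s["tcp_rot"]).T@(-R.T@np.ravel(w["tvec"])-s["position"]))
c,sn=np.cos(q[2]),np.sin(q[2]); M=np.array([[c,-sn,0],[sn,c,0],[0,0,1]])
T=M@np.c_[[np.sin(t),0,-np.cos(t)],[0,-1,0],[-np.cos(t),0,-np.sin(t)]]
Rz=cv2.Rodrigues(np.array([0,0,np.radians(-32.2)]))[0]
rv=cv2.Rodrigues(T@np.array(s["tcp_rot"]).T)[0].ravel();print("T\n",T.round(3),"rotvec",rv, np.degrees(np.linalg.norm(rv)))
```

```text
red [ 0.4998 -0.2211  0.0841] [ 0.4993 -0.2228  0.0883]
blue [ 0.5062 -0.1734  0.0845] [ 0.5065 -0.1733  0.0883]
yel [ 0.5129 -0.1237  0.0853] [ 0.5136 -0.1238  0.0883]
kt [ 0.5079 -0.0254  0.1609] [ 0.5073 -0.0235  0.158 ]
knob 0 [[ 0.5073 -0.0235  0.14  ]]
knob 0.3 [[0.4994 0.0038 0.14  ]]
knob 0.6 [[0.4999 0.0322 0.14  ]]
knob 0.9 [[0.5087 0.0591 0.14  ]]
knob 1.15 [[0.522  0.0788 0.14  ]]
cam in tool [-0.16586103  0.0003929  -0.08557616]
T
 [[ 0.434 -0.143 -0.89 ]
 [-0.063 -0.99   0.128]
 [-0.899  0.    -0.438]] rotvec [ 0.06150225 -0.45527885 -0.55280063] 41.18326803356033
```

arm_command(
  rows=[0,0.0176,0.0241,0.0002,0.00513,-0.03794,-0.04607,0,0.0176,0.0241,0.0002,0.00513,-0.03794,-0.04607,0,0.0176,0.0241,0.0002,0.00513,-0.03794,-0.04607,0,0.0176,0.0241,0.0002,0.00513,-0.03794,-0.04607,0,0.0176,0.0241,0.0002,0.00513,-0.03794,-0.04607,0,0.0176,0.0241,0.0002,0.00513,-0.03794,-0.04607,0,0.0176,0.0241,0.0002,0.00513,-0.03794,-0.04607,0,0.0176,0.0241,0.0002,0.00513,-0.03794,-0.04607,0,0.0176,0.0241,0.0002,0.00513,-0.03794,-0.04607,0,0.0176,0.0241,0.0002,0.00513,-0.03794,-0.04607,0,0.0176,0.0241,0.0002,0.00513,-0.03794,-0.04607,0,0.0176,0.0241,0.0002,0.00513,-0.03794,-0.04607,0,0,0,0,0,0,0,0,0,0,0,0,0,0],
  squeeze=10,
)

```text
time_s: 1.27
position: [0.4348, -0.2114, 0.2207]
tcp_rot: [[0.433, -0.14, -0.891], [-0.063, -0.99, 0.125], [-0.899, 0.001, -0.437]]
contact_force: [0.1, -0.1, 0.3]
gripper_width: 0.044
```

Run:
```python
from fit import *
q=np.load("q.npy")
s=env.read_state();C["wrist"]=eyes.calibration("wrist");im=eyes.camera("wrist")
for k in("red","blue","yel","kt"):
    p=proj("wrist",world(q,pts(q)[k]))[0];print(k,p.round(1)); cv2.drawMarker(im,(int(p[0]),int(p[1])),(255,255,255),0,8)
sd=eyes.camera("side")
a=cv2.resize(im,(512,384)); b=cv2.resize(sd[150:320,170:310],None,fx=2.05,fy=2.05*384/348.5,interpolation=cv2.INTER_CUBIC)
b=cv2.resize(b,(287,384));cv2.imwrite("pics/w1.png",np.hstack([a,b]))
```

```text
red [260.9 180.5]
blue [216.  180.3]
yel [171.1 180.2]
kt [ 32.6 188. ]
```

View pics/w1.png

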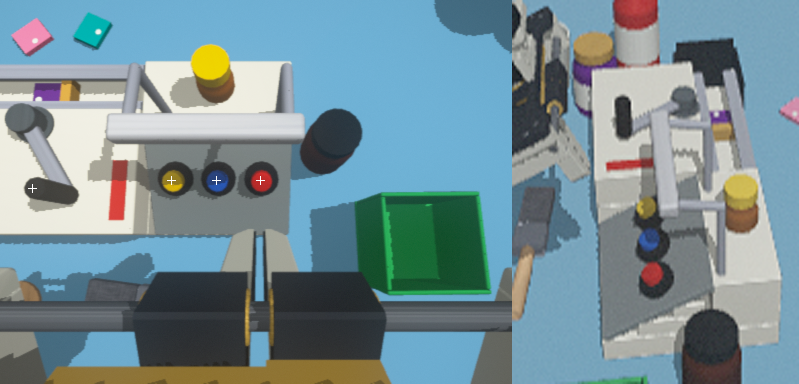

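The wrist view puts the key projections on red (261,180), blue (217,180) and yellow (172,180), within 1 px. The shut finger tips point at red. I'll advance along the key's axis.

arm_command(
  rows=[0,0.007,-0.0012,-0.0146,0,0,0,0,0.007,-0.0012,-0.0146,0,0,0,0,0.007,-0.0012,-0.0146,0,0,0,0,0.007,-0.0012,-0.0146,0,0,0,0,0.007,-0.0012,-0.0146,0,0,0,0,0.007,-0.0012,-0.0146,0,0,0,0,0.007,-0.0012,-0.0146,0,0,0,0,0.007,-0.0012,-0.0146,0,0,0,0,0,0,0,0,0,0],
)

```text
time_s: 2.12
position: [0.4903, -0.2238, 0.1015]
tcp_rot: [[0.43, -0.145, -0.891], [-0.062, -0.989, 0.131], [-0.901, -0.001, -0.435]]
contact_force: [-0.7, 0.2, 0.1]
gripper_width: 0.004
```

arm_command(
  rows=[0,0.0017,-0.0002,-0.0036,0,0,0,0,0.0017,-0.0002,-0.0036,0,0,0,0,0.0017,-0.0002,-0.0036,0,0,0,0,0,0,0,0,0,0],
)

```text
time_s: 2.45
position: [0.496, -0.2239, 0.0935]
tcp_rot: [[0.434, -0.144, -0.89], [-0.064, -0.99, 0.129], [-0.899, 0.002, -0.438]]
contact_force: [0.7, -0.5, 0.2]
gripper_width: 0.004
```

Next I'll inch down with force feedback.

arm_command(
  rows=[0,0.0009,-0.0001,-0.0018,0,0,0,0,0.0009,-0.0001,-0.0018,0,0,0,0,0,0,0,0,0,0],
)

```text
time_s: 2.7
position: [0.4979, -0.2237, 0.0899]
tcp_rot: [[0.434, -0.144, -0.89], [-0.064, -0.99, 0.128], [-0.899, 0.002, -0.438]]
contact_force: [0.0, -0.2, -0.1]
gripper_width: 0.008
```

arm_command(
  rows=[0,0.0009,-0.0001,-0.0018,0,0,0,0,0.0009,-0.0001,-0.0018,0,0,0,0,0,0,0,0,0,0],
)

```text
time_s: 2.95
position: [0.4998, -0.224, 0.0863]
tcp_rot: [[0.434, -0.144, -0.89], [-0.064, -0.99, 0.128], [-0.899, 0.002, -0.438]]
contact_force: [-1.5, 0.4, 1.7]
gripper_width: 0.005
```

arm_command(
  rows=[0,0.0009,-0.0001,-0.0018,0,0,0,0,0,0,0,0,0,0],
)

```text
time_s: 3.12
position: [0.5007, -0.2241, 0.0845]
tcp_rot: [[0.434, -0.144, -0.89], [-0.064, -0.99, 0.128], [-0.899, 0.002, -0.438]]
contact_force: [-1.6, 0.4, 5.0]
gripper_width: 0.006
```

arm_command(
  rows=[0,0.0009,-0.0001,-0.0018,0,0,0,0,0,0,0,0,0,0],
)

```text
time_s: 3.28
position: [0.5014, -0.2242, 0.0832]
tcp_rot: [[0.434, -0.143, -0.89], [-0.065, -0.99, 0.128], [-0.899, 0.002, -0.439]]
contact_force: [-8.0, 1.0, 11.7]
gripper_width: 0.008
```

arm_command(
  rows=[0,0.0005,-0.0001,-0.0009,0,0,0,0,0,0,0,0,0,0],
)

```text
time_s: 3.45
position: [0.5016, -0.2242, 0.083]
tcp_rot: [[0.434, -0.143, -0.889], [-0.065, -0.99, 0.127], [-0.899, 0.003, -0.439]]
contact_force: [-16.7, 3.2, 22.3]
gripper_width: 0.004
```

arm_command(
  rows=[0,-0.001,0.0001,0.0019,0,0,0,0,0,0,0,0,0,0,0,0,0,0,0,0,0],
)

```text
time_s: 3.7
position: [0.501, -0.2242, 0.0839]
tcp_rot: [[0.434, -0.144, -0.889], [-0.064, -0.99, 0.128], [-0.899, 0.002, -0.439]]
contact_force: [-2.6, 1.4, 4.1]
gripper_width: 0.004
```

arm_command(
  rows=[0,-0.0005,0.0001,0.0009,0,0,0,0,0,0,0,0,0,0,0,0,0,0,0,0,0],
)

```text
time_s: 3.95
position: [0.5006, -0.2241, 0.0846]
tcp_rot: [[0.434, -0.144, -0.89], [-0.064, -0.99, 0.129], [-0.899, 0.001, -0.438]]
contact_force: [0.1, -0.0, 4.2]
gripper_width: 0.004
```

arm_command(
  rows=[0,-0.0005,0.0001,0.0009,0,0,0,0,0,0,0,0,0,0,0,0,0,0,0,0,0],
)

```text
time_s: 4.2
position: [0.5001, -0.224, 0.0856]
tcp_rot: [[0.434, -0.144, -0.89], [-0.064, -0.99, 0.129], [-0.899, 0.001, -0.438]]
contact_force: [0.4, 0.9, 4.1]
gripper_width: -0.0
```

arm_command(
  rows=[0,-0.0005,0.0001,0.0009,0,0,0,0,0,0,0,0,0,0,0,0,0,0,0,0,0],
)

```text
time_s: 4.45
position: [0.4995, -0.2239, 0.0865]
tcp_rot: [[0.434, -0.144, -0.89], [-0.064, -0.99, 0.129], [-0.899, 0.002, -0.438]]
contact_force: [1.9, -0.2, 3.7]
gripper_width: 0.006
```

arm_command(
  rows=[0,-0.0005,0.0001,0.0009,0,0,0,0,0,0,0,0,0,0,0,0,0,0,0,0,0],
)

```text
time_s: 4.7
position: [0.4988, -0.2238, 0.0873]
tcp_rot: [[0.433, -0.144, -0.89], [-0.064, -0.99, 0.129], [-0.899, 0.002, -0.438]]
contact_force: [0.9, -0.1, 2.4]
gripper_width: 0.003
```

arm_command(
  rows=[0,-0.0005,0.0001,0.0009,0,0,0,0,0,0,0,0,0,0,0,0,0,0,0,0,0],
)

```text
time_s: 4.95
position: [0.4982, -0.2235, 0.088]
tcp_rot: [[0.433, -0.144, -0.89], [-0.064, -0.99, 0.129], [-0.899, 0.001, -0.438]]
contact_force: [-0.2, -1.1, 2.4]
gripper_width: 0.004
```

arm_command(
  rows=[0,-0.0005,0.0001,0.0009,0,0,0,0,0,0,0,0,0,0,0,0,0,0,0,0,0],
)

```text
time_s: 5.2
position: [0.4975, -0.2229, 0.0886]
tcp_rot: [[0.433, -0.143, -0.89], [-0.063, -0.99, 0.129], [-0.899, 0.0, -0.437]]
contact_force: [0.9, 0.7, 0.0]
gripper_width: 0.003
```

Red was pressed about 6 mm (contact at z 0.0885, stop at 0.083, force profile 2→5 N) and let up. Next is blue: back off, shift 50 mm and press.

arm_command(
  rows=[0,-0.0055,0.0008,0.0112,0,0,0,0,-0.0055,0.0008,0.0112,0,0,0,0,0.0019,0.0124,0,0,0,0,0,0.0019,0.0124,0,0,0,0,0,0.0019,0.0124,0,0,0,0,0,0.0019,0.0124,0,0,0,0,0,0,0,0,0,0,0,0,0,0,0,0,0,0,0.0051,-0.0007,-0.0106,0,0,0,0,0.0051,-0.0007,-0.0106,0,0,0,0,0,0,0,0,0,0],
)

```text
$.rows: bad value
```

arm_command(
  rows=[0,0.001,-0.0001,-0.002,0,0,0,0,0.001,-0.0001,-0.002,0,0,0,0,0,0,0,0,0,0],
)

```text
time_s: 5.45
position: [0.4997, -0.2233, 0.0845]
tcp_rot: [[0.433, -0.143, -0.89], [-0.063, -0.99, 0.129], [-0.899, 0.001, -0.437]]
contact_force: [-3.2, 0.1, 3.7]
gripper_width: 0.007
```

arm_command(
  rows=[0,0.0009,-0.0001,-0.0018,0,0,0,0,0,0,0,0,0,0,0,0,0,0,0,0,0],
)

```text
time_s: 5.7
position: [0.5005, -0.2235, 0.083]
tcp_rot: [[0.433, -0.143, -0.89], [-0.064, -0.99, 0.128], [-0.899, 0.001, -0.438]]
contact_force: [-4.6, 0.7, 3.4]
gripper_width: 0.008
```

My first call was malformed and got refused. The two follow-ups I'd sent in the same batch then pushed red down a second time. I'll let it up and from here send each move only after checking the one before.

arm_command(
  rows=[0,-0.0055,0.0008,0.0112,0,0,0,0,-0.0055,0.0008,0.0112,0,0,0,0,-0.0025,0.0004,0.0055,0,0,0,0,0,0,0,0,0,0],
)

```text
time_s: 6.03
position: [0.4877, -0.2225, 0.1124]
tcp_rot: [[0.435, -0.144, -0.889], [-0.066, -0.99, 0.128], [-0.898, 0.003, -0.44]]
contact_force: [0.1, -0.5, 0.8]
gripper_width: 0.006
```

arm_command(
  rows=[0,0.0018,0.0124,0,0,0,0,0,0.0018,0.0124,0,0,0,0,0,0.0018,0.0124,0,0,0,0,0,0.0018,0.0124,0,0,0,0,0,0,0,0,0,0,0],
)

```text
time_s: 6.45
position: [0.4942, -0.17, 0.1103]
tcp_rot: [[0.432, -0.142, -0.89], [-0.062, -0.99, 0.128], [-0.9, -0.0, -0.437]]
contact_force: [-0.6, 2.3, 0.5]
gripper_width: 0.006
```

arm_command(
  rows=[0,0.0039,-0.0006,-0.0081,0,0,0,0,0.0039,-0.0006,-0.0081,0,0,0,0,0,0,0,0,0,0],
)

```text
time_s: 6.7
position: [0.5023, -0.1738, 0.0931]
tcp_rot: [[0.432, -0.144, -0.89], [-0.063, -0.99, 0.13], [-0.9, 0.0, -0.437]]
contact_force: [0.3, 0.4, -0.5]
gripper_width: 0.004
```

arm_command(
  rows=[0,0.0013,-0.0002,-0.0027,0,0,0,0,0.0013,-0.0002,-0.0027,0,0,0,0,0.0009,-0.0001,-0.0018,0,0,0,0,0,0,0,0,0,0],
)

```text
time_s: 7.03
position: [0.5058, -0.1743, 0.0874]
tcp_rot: [[0.433, -0.144, -0.89], [-0.065, -0.99, 0.129], [-0.899, 0.002, -0.438]]
contact_force: [-2.2, -0.8, 1.1]
gripper_width: 0.002
```

arm_command(
  rows=[0,0.0009,-0.0001,-0.0018,0,0,0,0,0.0004,-0.0001,-0.0009,0,0,0,0,0,0,0,0,0,0],
)

```text
time_s: 7.28
position: [0.5071, -0.1744, 0.0852]
tcp_rot: [[0.434, -0.144, -0.89], [-0.065, -0.99, 0.128], [-0.899, 0.002, -0.438]]
contact_force: [-3.8, -1.9, 2.7]
gripper_width: 0.003
```

arm_command(
  rows=[0,0.0004,-0.0001,-0.0009,0,0,0,0,0,0,0,0,0,0,0,0,0,0,0,0,0],
)

```text
time_s: 7.53
position: [0.5075, -0.1744, 0.0844]
tcp_rot: [[0.434, -0.144, -0.89], [-0.065, -0.99, 0.128], [-0.899, 0.002, -0.438]]
contact_force: [-3.3, -2.2, 2.9]
gripper_width: 0.008
```

arm_command(
  rows=[0,0.0007,-0.0001,-0.0014,0,0,0,0,0,0,0,0,0,0,0,0,0,0,0,0,0],
)

```text
time_s: 7.78
position: [0.5082, -0.1745, 0.0831]
tcp_rot: [[0.434, -0.143, -0.89], [-0.065, -0.99, 0.128], [-0.899, 0.002, -0.439]]
contact_force: [-8.3, -2.1, 8.9]
gripper_width: 0.006
```

arm_command(
  rows=[0,0.0005,-0.0001,-0.0009,0,0,0,0,0,0,0,0,0,0,0,0,0,0,0,0,0],
)

```text
time_s: 8.03
position: [0.5084, -0.1745, 0.0829]
tcp_rot: [[0.434, -0.143, -0.889], [-0.065, -0.99, 0.127], [-0.898, 0.003, -0.439]]
contact_force: [-16.1, -0.4, 20.6]
gripper_width: 0.003
```

Blue bottomed at the same depth (z 0.083). Backing out along the axis.

arm_command(
  rows=[0,-0.0022,0.0003,0.0045,0,0,0,0,-0.0052,0.0008,0.0108,0,0,0,0,-0.0052,0.0008,0.0108,0,0,0,0,-0.0052,0.0008,0.0108,0,0,0,0,-0.0052,0.0008,0.0108,0,0,0,0,-0.0052,0.0008,0.0108,0,0,0,0,-0.0052,0.0008,0.0108,0,0,0,0,-0.0052,0.0008,0.0108,0,0,0,0,-0.0052,0.0008,0.0108,0,0,0,0,0,0,0,0,0,0],
)

```text
time_s: 8.87
position: [0.4654, -0.1677, 0.1746]
tcp_rot: [[0.436, -0.143, -0.889], [-0.065, -0.99, 0.128], [-0.898, 0.002, -0.44]]
contact_force: [-0.4, -0.9, 0.1]
gripper_width: 0.003
```

arm_command(
  rows=[0,0.0025,0.0129,0,0,0,0,0,0.0025,0.0129,0,0,0,0,0,0.0025,0.0129,0,0,0,0,0,0.0025,0.0129,0,0,0,0,0,0.0025,0.0129,0,0,0,0,0,0.0025,0.0129,0,0,0,0,0,0.0025,0.0129,0,0,0,0,0,0.0025,0.0129,0,0,0,0,0,0,0,0,0,0,0,0,0,0,0,0,0,0],
)

```text
time_s: 9.7
position: [0.4849, -0.0635, 0.1721]
tcp_rot: [[0.433, -0.141, -0.89], [-0.063, -0.99, 0.127], [-0.899, 0.001, -0.437]]
contact_force: [-0.5, -0.2, -0.7]
gripper_width: 0.003
```

arm_command(
  rows=[0,0.0043,-0.0006,-0.009,0,0,0,0,0.0043,-0.0006,-0.009,0,0,0,0,0.0043,-0.0006,-0.009,0,0,0,0,0.0043,-0.0006,-0.009,0,0,0,0,0.0043,-0.0006,-0.009,0,0,0,0,0,0,0,0,0,0,0,0,0,0,0,0,0],
)

```text
time_s: 10.28
position: [0.506, -0.0679, 0.127]
tcp_rot: [[0.432, -0.144, -0.89], [-0.064, -0.99, 0.13], [-0.9, 0.001, -0.437]]
contact_force: [-0.8, 0.3, 0.3]
gripper_width: 0.003
```

Run:
```python
from rig import env, eyes
import cv2, numpy as np
a=eyes.camera("side")[160:310,180:320]; b=eyes.camera("scene")[150:300,160:310]
f=lambda i:cv2.resize(i,(400,420),interpolation=cv2.INTER_CUBIC)
cv2.imwrite("pics/l1.png",np.hstack([f(a),f(b)])); print(env.read_state()["position"])
```

```text
[ 0.50640424 -0.06790204  0.12799583]
```

View pics/l1.png

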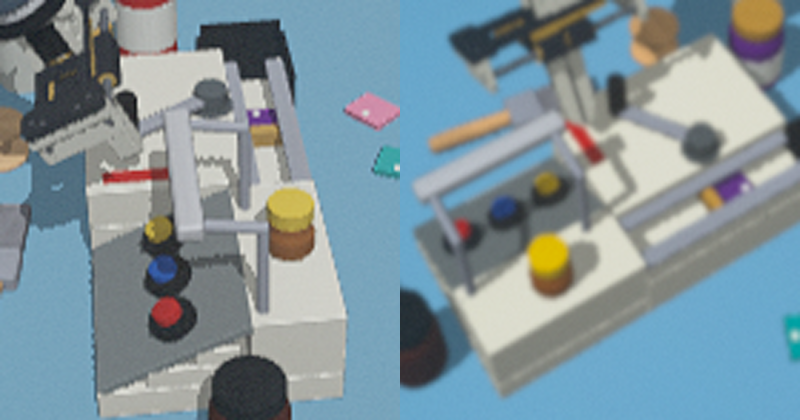

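Fingers sit at the knob's right side, keys are all up, and the tag is in the channel. I'll push to contact first.

arm_command(
  rows=[0,0.0007,0.0049,0,0,0,0,0,0.0007,0.0049,0,0,0,0,0,0.0004,0.003,0,0,0,0,0,0,0,0,0,0,0],
)

```text
time_s: 10.72
position: [0.5082, -0.0538, 0.1281]
tcp_rot: [[0.434, -0.143, -0.89], [-0.064, -0.99, 0.128], [-0.899, 0.001, -0.438]]
contact_force: [-1.0, -0.7, 0.0]
gripper_width: 0.009
```

arm_command(
  rows=[0,0.0005,0.0035,0,0,0,0,0,0,0,0,0,0,0],
)

```text
time_s: 10.88
position: [0.5087, -0.0506, 0.1279]
tcp_rot: [[0.434, -0.143, -0.89], [-0.064, -0.99, 0.128], [-0.899, 0.001, -0.438]]
contact_force: [-0.4, 0.4, 0.1]
gripper_width: 0.008
```

arm_command(
  rows=[0,0.0005,0.0035,0,0,0,0,0,0,0,0,0,0,0],
)

```text
time_s: 11.05
position: [0.509, -0.0477, 0.1277]
tcp_rot: [[0.433, -0.143, -0.89], [-0.065, -0.99, 0.128], [-0.899, 0.002, -0.438]]
contact_force: [-1.8, -3.7, 0.5]
gripper_width: 0.007
```

arm_command(
  rows=[0,0.0005,0.0035,0,0,0,0,0,0,0,0,0,0,0],
)

```text
time_s: 11.22
position: [0.5093, -0.0443, 0.1276]
tcp_rot: [[0.433, -0.144, -0.89], [-0.065, -0.99, 0.128], [-0.899, 0.002, -0.438]]
contact_force: [-3.3, -3.8, 1.1]
gripper_width: 0.0
```

arm_command(
  rows=[0,-0.0021,0.0057,0,0,0,0,0,-0.0021,0.0057,0,0,0,0,0,-0.0021,0.0057,0,0,0,0,0,-0.0021,0.0057,0,0,0,0,0,0.0001,0.0057,0,0,0,0,0,0.0001,0.0057,0,0,0,0,0,0.0001,0.0057,0,0,0,0,0,0.0001,0.0057,0,0,0,0,0,0.0001,0.0057,0,0,0,0,0,0.0018,0.0054,0,0,0,0,0,0.0018,0.0054,0,0,0,0,0,0.0018,0.0054,0,0,0,0,0,0,0,0,0,0,0],
)

```text
time_s: 12.3
position: [0.5063, 0.0239, 0.1272]
tcp_rot: [[0.432, -0.143, -0.891], [-0.064, -0.99, 0.128], [-0.9, 0.002, -0.436]]
contact_force: [-4.1, -4.5, 1.4]
gripper_width: 0.008
```

arm_command(
  rows=[0,0.002,0.0052,0,0,0,0,0,0.002,0.0052,0,0,0,0,0,0.0031,0.0049,0,0,0,0,0,0.0033,0.0049,0,0,0,0,0,0.0033,0.0049,0,0,0,0,0,0,0,0,0,0,0],
)

```text
time_s: 12.8
position: [0.52, 0.0488, 0.1271]
tcp_rot: [[0.431, -0.143, -0.891], [-0.064, -0.99, 0.128], [-0.9, 0.002, -0.436]]
contact_force: [-3.4, -5.0, 1.2]
gripper_width: 0.006
```

arm_command(
  rows=[0,0.0018,0.0025,0,0,0,0,0,0,0,0,0,0,0],
)

```text
time_s: 12.97
position: [0.5217, 0.051, 0.1271]
tcp_rot: [[0.431, -0.143, -0.891], [-0.064, -0.99, 0.128], [-0.9, 0.002, -0.436]]
contact_force: [-4.7, -5.8, 1.3]
gripper_width: 0.004
```

arm_command(
  rows=[0,0.0015,0.0025,0,0,0,0,0,0,0,0,0,0,0],
)

```text
time_s: 13.13
position: [0.5228, 0.0527, 0.127]
tcp_rot: [[0.43, -0.144, -0.891], [-0.066, -0.99, 0.128], [-0.9, 0.003, -0.435]]
contact_force: [-6.4, -9.5, 3.3]
gripper_width: 0.006
```

arm_command(
  rows=[0,0.0003,0.0015,0,0,0,0,0,0,0,0,0,0,0],
)

```text
time_s: 13.3
position: [0.5228, 0.053, 0.127]
tcp_rot: [[0.43, -0.144, -0.891], [-0.067, -0.99, 0.127], [-0.9, 0.005, -0.435]]
contact_force: [-8.6, -17.3, 4.5]
gripper_width: 0.002
```

arm_command(
  rows=[0,0.0002,0.0012,0,0,0,0,0,0,0,0,0,0,0,0,0,0,0,0,0,0],
)

```text
time_s: 13.55
position: [0.5228, 0.0532, 0.127]
tcp_rot: [[0.429, -0.145, -0.891], [-0.069, -0.989, 0.128], [-0.901, 0.006, -0.435]]
contact_force: [-10.5, -24.4, 6.4]
gripper_width: 0.008
```

Run:
```python
from rig import env, eyes
import cv2, numpy as np
a=eyes.camera("side")[150:270,190:320]; b=eyes.camera("scene")[150:270,220:350]
f=lambda i:cv2.resize(i,(400,369),interpolation=cv2.INTER_CUBIC)
cv2.imwrite("pics/l2.png",np.hstack([f(a),f(b)])); print(env.read_state()["position"])
```

```text
[0.52284919 0.05314616 0.12698311]
```

View pics/l2.png

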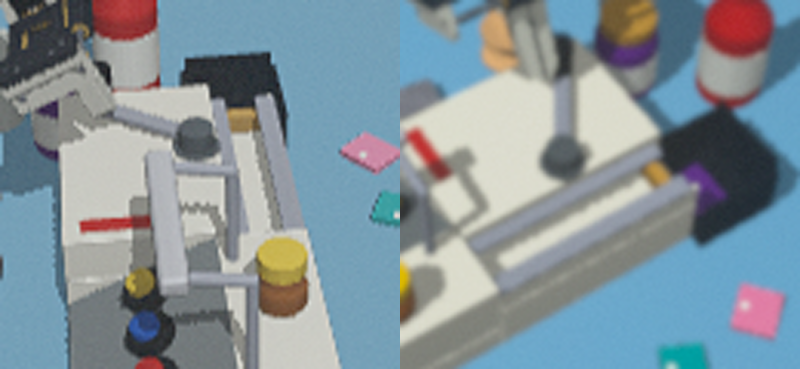

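The lever is at its stop (force jumped to 25 N with no motion), and the purple tag is in or dropping into the tray at (705,188) in the crop. I'll guide the lever home along the same arc.

arm_command(
  rows=[0,-0.0025,-0.0052,0,0,0,0,0,-0.0033,-0.0052,0,0,0,0,0,-0.0033,-0.0049,0,0,0,0,0,-0.0031,-0.0049,0,0,0,0,0,-0.002,-0.0052,0,0,0,0,0,-0.002,-0.0052,0,0,0,0,0,-0.0018,-0.0054,0,0,0,0,0,-0.0018,-0.0054,0,0,0,0,0,-0.0018,-0.0054,0,0,0,0,0,-0.0001,-0.0057,0,0,0,0,0,-0.0001,-0.0057,0,0,0,0,0,-0.0001,-0.0057,0,0,0,0,0,-0.0001,-0.0057,0,0,0,0,0,0.0001,-0.0057,0,0,0,0,0,0,0,0,0,0,0],
)

```text
time_s: 14.9
position: [0.5037, -0.0203, 0.1284]
tcp_rot: [[0.435, -0.145, -0.889], [-0.065, -0.989, 0.129], [-0.898, 0.002, -0.44]]
contact_force: [0.6, -3.7, 1.2]
gripper_width: 0.004
```

Still in contact. I'll carry on past the rest position, then leave.

arm_command(
  rows=[0,0.0016,-0.0057,0,0,0,0,0,0.0016,-0.0057,0,0,0,0,0,0.0016,-0.0057,0,0,0,0,0,0.0008,-0.0057,0,0,0,0,0,-0.0007,-0.0057,0,0,0,0,0,-0.0008,-0.0057,0,0,0,0,0,-0.0008,-0.0057,0,0,0,0,0,-0.0008,-0.0057,0,0,0,0,0,-0.0052,0.0008,0.0108,0,0,0,0,-0.0052,0.0008,0.0108,0,0,0,0,-0.0052,0.0008,0.0108,0,0,0,0,-0.0052,0.0008,0.0108,0,0,0,0,-0.0052,0.0008,0.0108,0,0,0,0,-0.0052,0.0008,0.0108,0,0,0,0,-0.008,0.0008,0.0108,0,0,0,0,-0.015,0,0.0108,0,0,0,0,-0.015,0,0.0108,0,0,0,0,-0.015,0,0.0108,0,0,0,0,-0.015,0,0.0108,0,0,0,0,0,0,0,0,0,0],
)

```text
time_s: 16.57
position: [0.4051, -0.0589, 0.2479]
tcp_rot: [[0.435, -0.144, -0.889], [-0.065, -0.99, 0.128], [-0.898, 0.002, -0.44]]
contact_force: [0.3, -0.1, 1.0]
gripper_width: 0.007
```

Run:
```python
from rig import env, eyes
import cv2, numpy as np
a=eyes.camera("side")[150:320,170:320]; b=eyes.camera("scene")[145:315,160:350]
cv2.imwrite("pics/f1.png",np.hstack([cv2.resize(a,(353,400),interpolation=2),cv2.resize(b,(447,400),interpolation=2)])); s=env.read_state();print(s["position"],s["time_s"],s["contact_force"])
```

```text
[ 0.40620211 -0.05937281  0.24667119] 16.6667 [-0.27289372 -0.6178925  -0.11021451]
```

View pics/f1.png

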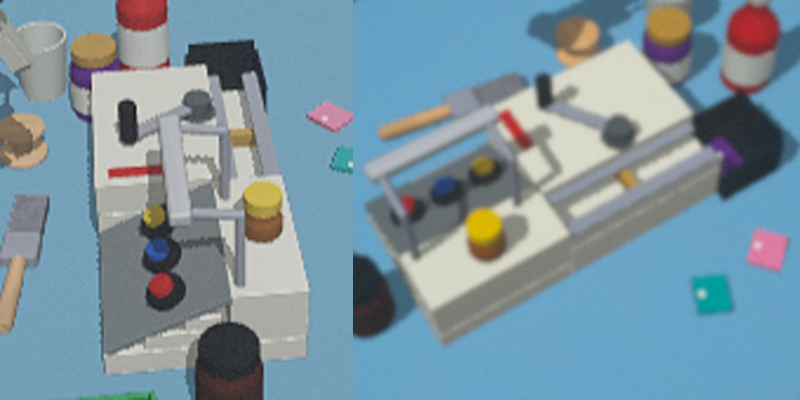

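Run:
```python
from fit import *
q=np.load("q.npy"); im=eyes.camera("scene"); sd=eyes.camera("side")
R=cv2.Rodrigues(C["scene"]["rvec"])[0];o=-R.T@np.ravel(C["scene"]["tvec"])
hsv=cv2.cvtColor(im,cv2.COLOR_BGR2HSV); m=(abs(hsv[...,0].astype(int)-140)<14)&(hsv[...,1]>90)
ys,xs=np.where(m[195:225,305:345]); print("purple n",len(xs)); 
c,s=np.cos(q[2]),np.sin(q[2])
for u,v in [(xs.min()+305,ys[xs.argmin()]+195),(xs.mean()+305,ys.mean()+195),(xs.max()+305,ys[xs.argmax()]+195)]:
    d=R.T@np.linalg.inv(C["scene"]["mtx"])@[u,v,1]
    for z in(.02,.06,.1):
        w=o+d*(z-o[2])/d[2]; e=w[:2]-q[:2]; print((u,v),z,"machine",np.round([c*e[0]+s*e[1],-s*e[0]+c*e[1]],3))
for n,i in(("scene",im),("side",sd)):
    d=cv2.absdiff(i,cv2.imread(f"pics/{n}0.png")).max(2)>50; k,_,st,_=cv2.connectedComponentsWithStats(d.astype(np.uint8))
    print(n,[list(map(int,r)) for r in st[1:] if r[4]>15])
f=lambda i:cv2.resize(i,(400,400),interpolation=2)
cv2.imwrite("pics/f2.png",np.hstack([f(im[180:240,290:350]),f(sd[160:220,250:310])]))
```

```text
purple n 104
(np.int64(312), np.int64(205)) 0.02 machine [0.041 0.212]
(np.int64(312), np.int64(205)) 0.06 machine [0.062 0.192]
(np.int64(312), np.int64(205)) 0.1 machine [0.083 0.171]
(np.float64(318.6826923076923), np.float64(209.92307692307693)) 0.02 machine [0.066 0.218]
(np.float64(318.6826923076923), np.float64(209.92307692307693)) 0.06 machine [0.086 0.197]
(np.float64(318.6826923076923), np.float64(209.92307692307693)) 0.1 machine [0.106 0.177]
(np.int64(325), np.int64(212)) 0.02 machine [0.082 0.229]
(np.int64(325), np.int64(212)) 0.06 machine [0.101 0.208]
(np.int64(325), np.int64(212)) 0.1 machine [0.121 0.187]
scene [[195, 0, 128, 103, 3853], [178, 4, 21, 52, 465], [148, 7, 20, 7, 64], [153, 15, 33, 46, 586], [167, 60, 29, 15, 129], [146, 65, 7, 10, 47], [172, 69, 35, 29, 598], [117, 78, 15, 12, 128], [273, 85, 17, 16, 158], [301, 91, 7, 10, 48], [182, 92, 31, 14, 114], [89, 104, 175, 119, 4216], [235, 105, 67, 62, 1234], [154, 111, 15, 14, 120], [0, 128, 35, 52, 1104], [312, 204, 13, 10, 56], [278, 212, 15, 10, 87]]
side [[0, 0, 25, 21, 392], [30, 0, 26, 78, 397], [36, 2, 149, 382, 20238], [58, 14, 27, 31, 209], [0, 21, 22, 18, 227], [0, 41, 24, 15, 182], [34, 43, 12, 29, 139], [8, 88, 58, 70, 1250], [0, 100, 7, 12, 50], [62, 112, 19, 34, 196], [0, 135, 18, 7, 28], [66, 150, 10, 28, 113], [114, 153, 16, 7, 51], [0, 161, 20, 13, 87], [79, 161, 8, 12, 49], [21, 169, 8, 18, 65], [38, 176, 40, 33, 230], [266, 199, 11, 6, 54], [28, 213, 14, 12, 94], [37, 217, 19, 52, 181], [8, 220, 7, 5, 17], [0, 224, 9, 13, 46]]
```

View pics/f2.png

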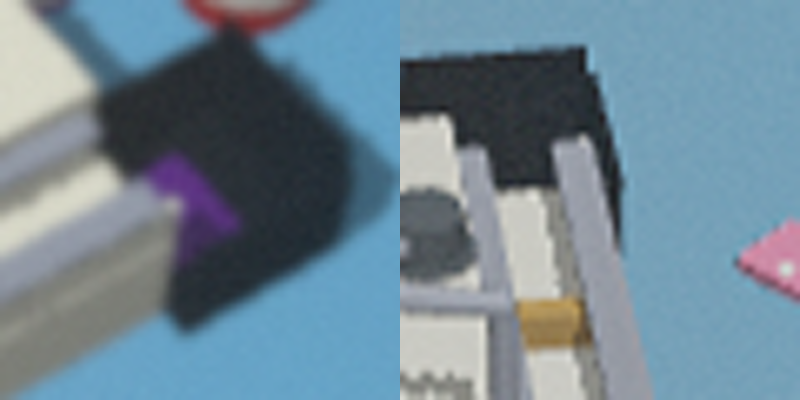

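```bash
python3 -c "
from rig import env
print(env.job_done())"
```

```text
the job is handed in; nothing more can be done
None
```

The tag was issued and is in the tray, and the job is handed in. One thing went wrong on the way: red was pressed twice.

- **Keys:** Red was pressed fully, about 6 mm to a hard stop, and let up. A move call I wrote wrongly was then refused, and the two follow-ups already queued behind it pushed red down a second time. I let it up and then pressed blue fully once, to the same depth. Yellow was never touched and no two keys were ever down together. I don't know whether the extra red press counts against the job.
- **Lever:** I pushed the knob along its arc until it hit the stop (force rose to about 25 N with no more movement). I then guided it back, and the knob and the gold block in the channel ended at their starting pixels in the scene picture.
- **Tag:** The channel is empty and the purple tag shows inside the tray. Part of it is hidden, so I couldn't tell whether it lies flat or leans against the side. The fingers never touched it.
- **Surroundings:** Comparing pictures from before and after, the only change I put down to the job is the tag. The other differences looked like the arm and its shadows. I did not check the jars, brush and other things one by one.

The arm ended clear of everything at about 17 s, with no contact force beyond sensor noise.

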